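# Unpack the pile of donated toys onto their display trays

### The job

A pile of donated toys has come in on the shop counter: a toy car on a round tin on a jigsaw box on a domino box. Take it apart from the top, one thing at a time, and lay each flat and upright in the display tray or stand made to its shape and size (car on the small raised stand, tin in the round one, jigsaw box in the shorter low tray, domino box in the longer one), each in its place before you take the next. Let nothing tip over and leave the mug and the jar where they are.

Things in the scene. Friction and masses are not known exactly. Their poses are not given: they have to be found in the camera images.
- toy_car: Pale wooden toy car with black windows and black wheels (that do not turn), 72 mm long, 32 mm wide, 30 mm high, about 60 g. The top of the pile: stands on the round tin. Sides flat from about 6 to 28 mm up at mid-length (widest, 32 mm, below 19 mm). Origin: centre of the underside at the bottom of the wheels; x along its length to the front, z up.
- round_tin: Bare aluminium round tin, 58 mm diameter, 30 mm high, about 110 g, closed. Second in the pile, under the car and on the jigsaw box. Origin: centre of the underside; z up.
- jigsaw_box: Brown cardboard box of a small jigsaw puzzle, dark line round it, closed and stiff, 110 x 54 x 30 mm, about 140 g. Third in the pile, lies on the domino box. Origin: centre of the underside; x along its length, y across its width, z up.
- domino_box: Dark wooden domino box, slightly paler inset lid (does not come off), 160 x 60 x 36 mm, about 300 g. The bottom of the pile, lies on the counter roughly along world x (up to 0.6 rad either way). Origin: centre of the underside; x along its length, y across its width, z up.
- car_stand: Place of the toy car: small raised rectangular stand, a solid block with a walled top, 100 x 60 mm outside, 88 x 48 mm inside, floor 40 mm and wall tops 46 mm above the counter. Plywood with a grey felt floor; fixed to the counter. Walls 6 mm thick rise 6 mm above its floor. Origin: centre of the underside, on the counter; x along its length, y across.
- tin_stand: Place of the round tin: round stand with a round recess, 86 mm outside and 74 mm inside diameter, floor 20 mm and rim 26 mm above the counter. Plywood with a grey felt floor; fixed to the counter. Walls 6 mm thick rise 6 mm above its floor. Origin: centre of the underside, on the counter; z up.
- jigsaw_tray: Place of the jigsaw box: the shorter of the two low rectangular trays, 138 x 82 mm outside, 126 x 70 mm inside, floor 8 mm and wall tops 14 mm above the counter. Plywood with a grey felt floor; fixed to the counter. Walls 6 mm thick rise 6 mm above its floor. Origin: centre of the underside, on the counter; x along its length, y across.
- domino_tray: Place of the domino box: the longer of the two low rectangular trays, 188 x 88 mm outside, 176 x 76 mm inside, floor 8 mm and wall tops 14 mm above the counter. Plywood with a grey felt floor; fixed to the counter. Walls 6 mm thick rise 6 mm above its floor. Origin: centre of the underside, on the counter; x along its length, y across.
- mug: Bystander: blue ceramic mug, 76 mm across, 85 mm high, handle at its +y side. Leave it alone. Origin: centre of the underside, on the counter.
- jar: Bystander: glass jar with a metal lid and paper label, 64 mm across, 95 mm high. Leave it alone. Origin: centre of the underside, on the counter.
There are look-alikes about, which are no part of the job. Leave any green look-alike of the jigsaw_box alone.

How it is judged (in metres and radians):
On the way, in this order (a step that is already met when the one before it is completed fails the run):
1. the toy car rests flat in its own place (horizontal distance between toy_car and car_stand below 0.013 m and z of toy_car in the frame of car_stand between 0.037 and 0.043 m and angle between toy_car's own z axis and vertical below 0.09 rad and linear speed of toy_car below 0.02 m/s), for 0.2 s.
2. the round tin rests flat in its own place (horizontal distance between round_tin and tin_stand below 0.013 m and z of round_tin in the frame of tin_stand between 0.017 and 0.023 m and angle between round_tin's own z axis and vertical below 0.09 rad and linear speed of round_tin below 0.02 m/s), for 0.2 s.
3. the jigsaw box rests flat in its own place (horizontal distance between jigsaw_box and jigsaw_tray below 0.013 m and z of jigsaw_box in the frame of jigsaw_tray between 0.005 and 0.011 m and angle between jigsaw_box's own z axis and vertical below 0.09 rad and linear speed of jigsaw_box below 0.02 m/s), for 0.2 s.
4. the domino box rests flat in its own place (horizontal distance between domino_box and domino_tray below 0.013 m and z of domino_box in the frame of domino_tray between 0.005 and 0.011 m and angle between domino_box's own z axis and vertical below 0.09 rad and linear speed of domino_box below 0.02 m/s), for 0.2 s.
At the end, for the whole second after the job is handed in: Car, tin, jigsaw box and domino box each rest inside their own stand or tray: centre within 13 mm of its centre, underside within 3 mm of its floor, upright within 5 degrees, at rest; mug and jar within 20 mm of where they stood (all of step 1 and all of step 2 and all of step 3 and all of step 4 and distance of each of mug, jar from where it was at the start of the episode below 0.02 m); the robot touches nothing.
It fails at once if the mug or the jar moved more than 20 mm or tipped over (distance of any of mug, jar from where it was at the start of the episode above 0.02 m or angle between any of mug, jar's own z axis and vertical above 0.4 rad).
It fails at once if one of the four pile things tipped over (more than 35 degrees) (angle between any of toy_car, round_tin, jigsaw_box, domino_box's own z axis and vertical above 0.61 rad).
It fails at once if the round tin carried off (over 50 mm) before the toy car is in its place (distance of round_tin from where it was at the start of the episode above 0.05 m and horizontal distance between toy_car and car_stand above 0.03 m).
It fails at once if the jigsaw box carried off (over 50 mm) before the round tin is in its place (distance of jigsaw_box from where it was at the start of the episode above 0.05 m and horizontal distance between round_tin and tin_stand above 0.03 m).
It fails at once if the domino box carried off (over 50 mm) before the jigsaw box is in its place (distance of domino_box from where it was at the start of the episode above 0.05 m and horizontal distance between jigsaw_box and jigsaw_tray above 0.03 m).
It also fails if it takes over 118 s, if anything falls off the work surface, if the arm or the gripper's body presses on something with over 40 N, if the wrist force passes 120 N, or if a joint passes its speed limit or range.

### The arm

A 7-joint arm with a two-finger parallel gripper is mounted at the origin on the work surface. World frame = base frame: x ahead of the robot, y to its left, z up, the work surface at z = 0. Lengths are in m, angles in degrees, forces in N, time in s.
With the tool pointing down it reaches from about 0.425 to 0.875 m from the base axis. Payload 8.4 kg.
Tool frame: the origin (TCP) lies between the finger pads; the fingertips stand 25 mm ahead of it and the grasp point (between the pads) lies 6 mm ahead of it; z points along the fingers, y is the line along which they close (so a half turn about z gives the same grasp; the last joint's range is limited). The gripper opens to 87 mm and grips with 3 to 60 N. Pads are 19 mm wide; open, the fingers measure 117 mm over their backs; the gripper's body (75 mm by 190 mm) begins 51 mm behind the grasp point.
Start: joints at [-71.058, 19.091, 2.286, 83.961, -0.768, 76.965, -3.352], TCP at [0.271, 0.591, 0.248] pointing down, gripper open.
Joint ranges: [-147.57, 147.57], [-21.85, 119.76], [-74.77, 79.35], [14.55, 137.4], [-85.83, 265.84], [4.83, 119.75], [-152.11, 152.11]. Speed limits (degrees/s): [127.2, 127.2, 159.86, 159.86, 180, 180, 180].

### API

Orientations are given as a 3x3 rotation matrix whose columns are the frame's x, y, z axes.
In Python, from cell import robot, claw, vision, job_done gives the robot as it stands. Calls block until the motion is done:
- robot.reach(position, orientation): joint-space move of the TCP to a pose.
- robot.line_to(position, rotation=None, velocity=0.15, guard=None): straight line of the TCP; rotation=None keeps the orientation; velocity is the mean speed in m/s. With guard (N) it stops when the force on the tool has changed by that much, and returns True; else False.
- robot.set_joints(angles): joint-space move.
- claw.ungrasp() and claw.grab(squeeze=None): open the fingers fully, or close them until they stop; squeeze is the grip in N (None keeps the last).
- robot.sleep(seconds).
- robot.inverse_kinematics(position, orientation): joint angles nearest the present ones, or None.
- robot.get_state(): the state.
- vision.capture(name): name is "scene" or "top" or "wrist"; returns a dict with "color" (384x512x3 uint8, red, green, blue), "depth" (384x512 float32, m along the optical axis (not along the pixel's ray), 0 where there is no reading), "K" (3x3 intrinsics, pixels), "rvec" (rotation vector, rad) and "tvec" (3), from world to camera coordinates, as OpenCV has them. Camera axes: x right, y down, z forward; pixel columns grow to the right and rows downward; lengths in m; the calibration is good to about 2 mm. The wrist camera is an equidistant fisheye: a pixel r from the principal point sees the ray r / f radians off the axis. A picture is of the moment at which its call begins.
A pose or a line that the arm cannot do raises robot.IKError and nothing moves.
- job_done(): hands the job in; it is judged then, once.
The state is a dict: "time_s": time; "joint_positions": joint angles; "dq": joint speeds; "joint_torque": joint torques, N m; "position": TCP position; "orientation": TCP orientation; "wrist_force": force on the tool from outside, world axes, zero at the start; "moment": the same for the moment, N m; "finger_gap": opening from 0.0 (shut) to 1.0 (fully open); "finger_force": force on a finger pad.
Only numpy, scipy, OpenCV 4.12 (cv2) and the standard library are available. Lean on these libraries where they do the work, as an engineer would, in place of code of your own. Each camera call takes 0.05 s, during which the arm holds its last target. There are 200 camera calls.

## Working session

There is one attempt and no reset: what is moved stays moved. The work goes in short steps, each a Python script; the robot and the scene stay as the last script left them, time stands still between calls to the robot, and variables do not carry over. Pictures are saved under pics/ and viewed, at most 14 in all, crops included, and the job is handed in when it is done.

```bash
ls; mkdir -p pics; cat > h.py <<'E'
import numpy as np, cv2
from cell import robot, claw, vision, job_done
def cap(n):
    c=vision.capture(n); c['R']=cv2.Rodrigues(np.array(c['rvec'],float))[0]; c['t']=np.array(c['tvec'],float).ravel(); return c
def save(c,f): cv2.imwrite('pics/'+f,c['color'][:,:,::-1])
def cloud(c):
    K=c['K'];d=c['depth'];v,u=np.mgrid[:d.shape[0],:d.shape[1]]
    P=np.stack([(u-K[0,2])/K[0,0]*d,(v-K[1,2])/K[1,1]*d,d],-1)
    W=(P-c['t'])@c['R']; W[d==0]=np.nan; return W
E
python3 - <<'E'
from h import *
for n in ['scene','top']:
    c=cap(n); save(c,n+'0.png'); print(n,c['K'],-c['R'].T@c['t'],c['R'])
    np.savez(n+'0.npz',W=cloud(c),color=c['color'])
E
```

```text
pics
scene [[475.2400209    0.         256.37859136]
 [  0.         475.2400209  195.10264183]
 [  0.           0.           1.        ]] [1.3734424  0.45861083 1.09354222] [[-4.94994190e-01  8.68895987e-01 -7.18242516e-04]
 [ 6.13743596e-01  3.49053159e-01 -7.08153014e-01]
 [-6.15060607e-01 -3.50972444e-01 -7.06058633e-01]]
top [[362.5611502    0.         258.08112565]
 [  0.         362.5611502  190.17685105]
 [  0.           0.           1.        ]] [ 0.38614988 -0.01836363  1.35753859] [[ 0.02672488 -0.99946944  0.01861787]
 [-0.99616433 -0.02817963 -0.08284045]
 [ 0.08332114 -0.01633256 -0.9963889 ]]
```

View pics/scene0.png

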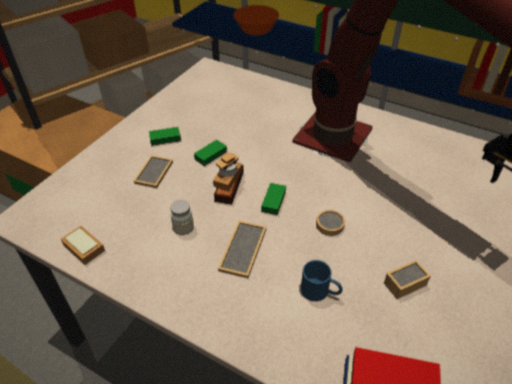

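View pics/top0.png

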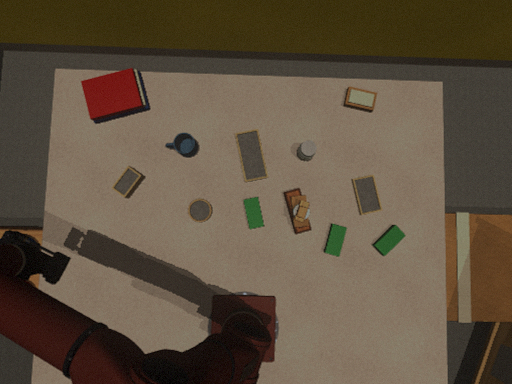

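The scene view shows the pile at px (228,178), the domino tray at (243,248), the jigsaw tray at (153,171), the tin stand at (331,222) and the car stand at (407,279). In the top view they are at (298,210), (251,155), (367,195), (200,210) and (129,181), with the mug at (185,145) and the jar at (306,151).

```bash
cat >> h.py <<'E'
def cast(c,uv,z):
    uv=np.asarray(uv,float).reshape(-1,2); K=c['K']
    d=np.c_[(uv[:,0]-K[0,2])/K[0,0],(uv[:,1]-K[1,2])/K[1,1],np.ones(len(uv))]@c['R']
    o=-c['R'].T@c['t']; return (o+d*((z-o[2])/d[:,2])[:,None])[:,:2]
def blob(m,uv):
    cs,_=cv2.findContours(m.astype(np.uint8),cv2.RETR_EXTERNAL,cv2.CHAIN_APPROX_NONE)
    return max(cs,key=lambda k:(cv2.contourArea(k)>30)*1e3-abs(cv2.pointPolygonTest(k,tuple(map(float,uv)),True)) if cv2.pointPolygonTest(k,tuple(map(float,uv)),True)<0 else 1e4)
def rect(P):
    (x,y),(w,h),a=cv2.minAreaRect((np.asarray(P)*1000).astype(np.float32))
    if w<h: w,h,a=h,w,a+90
    return np.round([x,y,w,h,(a+90)%180-90],1)
E
python3 - <<'E'
from h import *
T=dict(dom=(.008,(251,155),(243,248)),jig=(.008,(367,195),(153,171)),tin=(.02,(200,210),(331,222)),car=(.04,(129,181),(407,279)))
for i,n in enumerate(['top','scene']):
    c=cap(n); W=cloud(c); hsv=cv2.cvtColor(c['color'],cv2.COLOR_RGB2HSV)
    for k,v in T.items():
        u=v[1+i]; print(n,k,'hsv',hsv[u[1],u[0]],'depth pt',W[u[1],u[0]].round(3))
        f=hsv[u[1],u[0]].astype(int)
        m=(abs(hsv[...,2].astype(int)-f[2])<22)&(hsv[...,1]<f[1]+35)
        b=blob(m,u); print('   ',len(b),rect(cast(c,b.reshape(-1,2),v[0])))
    # heights above table near the pile, top layers
    pu=(298,210) if i==0 else (228,178)
    for dx in range(-12,13,3): print([ (int(W[pu[1]+dy,pu[0]+dx,2]*1000)) for dy in range(-21,25,3)])
    x0,y0=pu; cv2.imwrite(f'pics/pile_{n}.png',cv2.resize(c['color'][y0-32:y0+32,x0-32:x0+32,::-1],(512,512),interpolation=cv2.INTER_CUBIC))
E
```

```text
top dom hsv [15 53 77] depth pt [ 0.63  -0.01   0.012]
    124 [631.9 -10.1 174.1  74.1  13.6]
top jig hsv [16 55 79] depth pt [ 0.493 -0.451  0.003]
    95 [ 495.1 -449.   125.2   67.2   13.7]
top tin hsv [20 51 75] depth pt [0.419 0.171 0.021]
    53 [418.9 173.   69.7  66.1 -88.4]
top car hsv [21 51 80] depth pt [0.517 0.43  0.038]
    55 [515.5 440.1  86.   44.3 -34.3]
[1, 35, 39, 34, 22, -3, -4, -1, 0, -5, -3, -1, 0, 0, 0, 0]
[1, 33, 34, 41, 36, 31, 40, 38, 5, 3, 0, 2, -4, 1, 0, 0]
[-1, 36, 39, 67, 64, 63, 62, 50, 42, 39, 36, 17, -1, -5, 3, 2]
[33, 34, 37, 66, 69, 70, 96, 95, 94, 98, 115, 68, 61, 36, 29, -1]
[34, 35, 39, 65, 63, 67, 98, 120, 123, 117, 113, 68, 67, 36, 38, -3]Traceback (most recent call last):
  File "<stdin>", line 12, in <module>
ValueError: cannot convert float NaN to integer
```

```bash
python3 - <<'E'
from h import *
T=dict(dom=(.008,(243,248)),jig=(.008,(153,171)),tin=(.02,(331,222)),car=(.04,(407,279)))
c=cap('scene'); hsv=cv2.cvtColor(c['color'],cv2.COLOR_RGB2HSV)
for k,v in T.items():
    u=v[1]; f=hsv[u[1],u[0]].astype(int)
    m=(abs(hsv[...,2].astype(int)-f[2])<22)&(hsv[...,1]<f[1]+35)
    print('scene',k,f,rect(cast(c,blob(m,u).reshape(-1,2),v[0])))
for n in ['top','scene']:
    c=cap(n); W=cloud(c)
    for k,lo,hi in [('dom',.028,.043),('jig',.058,.073),('tin',.088,.101),('car',.106,.14)]:
        m=(W[...,2]>lo)&(W[...,2]<hi)&(abs(W[...,0]-.45)<.13)&(abs(W[...,1]+.18)<.15)
        m=cv2.morphologyEx(m.astype(np.uint8),cv2.MORPH_OPEN,np.ones((2,2)))>0
        P=W[m][:,:2]; print(n,k,len(P), rect(P) if len(P) else '', np.nanmedian(W[m][:,2]))
    x0,y0=(298,210) if n=='top' else (228,178)
    cv2.imwrite(f'pics/pile_{n}.png',cv2.resize(c['color'][y0-32:y0+32,x0-32:x0+32,::-1],(400,400),interpolation=cv2.INTER_CUBIC))
a,b=[cv2.imread(f'pics/pile_{n}.png') for n in ['top','scene']]; cv2.imwrite('pics/pile.png',np.hstack([a,b]))
E
```

```text
scene dom [ 17  36 113] [632.5 -10.9 168.4  70.9  13.4]
scene jig [ 16  34 112] [ 495.2 -449.6  114.5   62.2   14.5]
scene tin [ 19  37 110] [421.2 174.4  63.7  62.5 -65.7]
scene car [ 18  38 114] [515.5 439.1  81.2  42.4 -34.1]
top dom 409 [ 420.6 -189.4  314.8  162.4   80.9] 0.03415496462411514
top jig 208 [ 420.8 -199.8  110.3   64.8    6.4] 0.06535835144710983
top tin 58 [ 419.6 -202.8   72.6   36.3   83.3] 0.09545626487061047
top car 200 [ 423.1 -203.6   79.1   48.7  -19.9] 0.1183308303363435
scene dom 245 [ 449.8 -111.1  162.1  140.    87.5] 0.03269434462875588
scene jig 214 [ 416.9 -186.4  141.    51.4    7.1] 0.062403696196159625
scene tin 63 [ 415.4 -170.3   69.3   19.7    1.2] 0.09194992263633489
scene car 194 [ 373.5 -190.3  183.1   36.    16.4] 0.11360365938532982
```

View pics/pile.png

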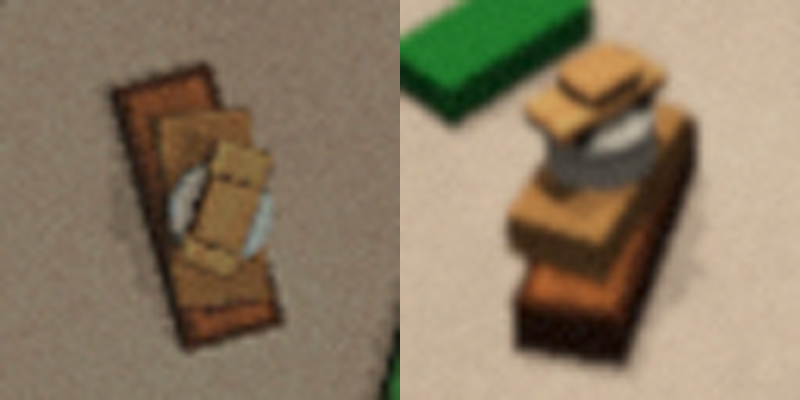

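```bash
cat >> h.py <<'E'
def und(c,uv):
    return cv2.fisheye.undistortPoints(np.asarray(uv,np.float64).reshape(-1,1,2),c['K'].astype(float),np.zeros(4)).reshape(-1,2)
def wcast(c,uv,z):
    d=np.c_[und(c,uv),np.ones(np.asarray(uv).size//2)]@c['R']
    o=-c['R'].T@c['t']; return (o+d*((z-o[2])/d[:,2])[:,None])[:,:2]
def wcloud(c):
    d=c['depth'];v,u=np.mgrid[:d.shape[0],:d.shape[1]]
    n=und(c,np.stack([u,v],-1).reshape(-1,2)).reshape(*d.shape,2)
    P=np.concatenate([n*d[...,None],d[...,None]],-1); W=(P-c['t'])@c['R']; W[(d==0)|(abs(n).max(-1)>1.5)]=np.nan; return W
def down(deg):
    a=np.radians(deg); return np.array([[np.cos(a),np.sin(a),0],[np.sin(a),-np.cos(a),0],[0,0,-1.]])
E
python3 - <<'E'
from h import *
s=robot.get_state(); print(np.array(s['orientation']).round(2))
for a in (-20,160):
    for p in ([.423,-.204,.33],[.423,-.204,.13],[.515,.44,.3],[.42,.174,.25]):
        q=robot.inverse_kinematics(p,down(a)); print(a,p,None if q is None else np.round(q))
E
```

```text
[[-0.91  0.42 -0.  ]
 [ 0.42  0.91 -0.  ]
 [-0.   -0.   -1.  ]]
-20 [0.423, -0.204, 0.33] [-40. -12.  53. 102.  10.  85. -98.]
-20 [0.423, -0.204, 0.13] [-38.   5.  62. 119.  -5.  59. -84.]
-20 [0.515, 0.44, 0.3] [ -68.   24.   35.   76.  -13.   84. -145.]
-20 [0.42, 0.174, 0.25] [ -57.   -6.   28.  111.    3.   75. -141.]
160 [0.423, -0.204, 0.33] [-41. -12.  54. 102.  10.  85.  81.]
160 [0.423, -0.204, 0.13] [-49.   8.  75. 119.  -9.  59. 100.]
160 [0.515, 0.44, 0.3] [-51.  21.   9.  75.  -3.  84.  28.]
160 [0.42, 0.174, 0.25] [-47.  -5.  18. 110.   2.  74.  40.]
```

```bash
python3 - <<'E'
from h import *
robot.set_joints([26,-11,0,102,0,86,0]); s=robot.get_state(); print(s['time_s'],np.round(s['position'],3),np.round(s['orientation'],2))
for a in (-20,160):
    for p in ([.4,-.204,.33],[.423,-.204,.13],[.515,.44,.3],[.42,.174,.25]):
        q=robot.inverse_kinematics(p,down(a)); print(a,p,None if q is None else np.round(q))
c=cap('wrist'); save(c,'w1.png'); print(c['K'],-c['R'].T@c['t'],c['R'].round(2))
np.savez('w1.npz',**{k:c[k] for k in ('color','depth','K','R','t')})
E
```

```text
3.225 [ 0.367 -0.227  0.37 ] [[ 0.44  0.9   0.05]
 [ 0.9  -0.44 -0.02]
 [-0.    0.05 -1.  ]]
-20 [0.4, -0.204, 0.33] [ 32.  -6. -10. 102.  -1.  84. -88.]
-20 [0.423, -0.204, 0.13] [ 30.   5. -11. 116.   1.  59. -91.]
-20 [0.515, 0.44, 0.3] [ -87.   36.   69.   77.  -33.   89. -131.]
-20 [0.42, 0.174, 0.25] [  22.   -2.  -48.  108.   -2.   74. -135.]
160 [0.4, -0.204, 0.33] [ 15.  -7.   6. 103.   1.  84.  91.]
160 [0.423, -0.204, 0.13] [ 15.   4.   5. 117.  -0.  59.  91.]
160 [0.515, 0.44, 0.3] [-11.  29. -51.  73.  22.  88.  11.]
160 [0.42, 0.174, 0.25] [  0.  -3. -27. 108.  -1.  74.  43.]
[[297.31863964   0.         252.98431363]
 [  0.         297.31863964 197.38397664]
 [  0.           0.           1.        ]] [ 0.39484191 -0.15413208  0.50700231] [[ 0.9  -0.44  0.05]
 [-0.43 -0.86  0.29]
 [-0.08 -0.28 -0.96]]
```

View pics/w1.png

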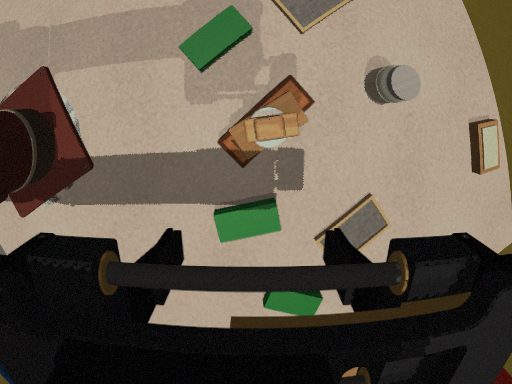

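The wrist picture shows the pile at px (266,125), the car at (272,128) with its long axis almost level in the image, the jar at (400,84) and the jigsaw tray at (355,225). The green boxes stand clear of the pile.

```bash
cat >> h.py <<'E'
def layers(c,W,ctr,bands,r=.12):
    out={}
    for k,lo,hi in bands:
        m=(W[...,2]>lo)&(W[...,2]<hi)&(np.hypot(W[...,0]-ctr[0],W[...,1]-ctr[1])<r)
        m=cv2.morphologyEx(m.astype(np.uint8),cv2.MORPH_OPEN,np.ones((3,3)))
        n,l,st,_=cv2.connectedComponentsWithStats(m); m=np.isin(l,[i for i in range(1,n) if st[i,4]>25])
        P=W[m]; out[k]=P[:,:2]; print(k,len(P),rect(P[:,:2]) if len(P) else '', np.median(P[:,2]).round(4) if len(P) else '')
    return out
E
python3 - <<'E'
from h import *
c=dict(np.load('w1.npz')); W=wcloud(c)
L=layers(c,W,(.43,-.2),[('dom',.030,.042),('jig',.059,.072),('tin',.090,.1),('car',.107,.13)])
# circle of tin incl. car overlap: edge fit
P=L['tin']; 
(x,y),r=cv2.minEnclosingCircle((P*1000).astype(np.float32)); print('tin circle',x,y,r)
c=cap('top'); W=cloud(c); layers(c,W,(.43,-.2),[('car',.107,.13),('jig',.057,.074),('dom',.028,.044)],.11)
W=np.load('top0.npz')['W']; 
for n,u in (('mug',(188,146)),('jar',(306,151))): print(n,W[u[1],u[0]])
E
```

```text
dom 1262 [ 428.8 -187.2  159.9   61.1   17.2] 0.0362
jig 1068 [ 427.6 -191.5  110.3   54.6    6.5] 0.066
tin 360 [ 423.  -192.4   56.    39.5   73.2] 0.096
car 1275 [ 426.4 -192.8   71.7   32.2  -17.2] 0.1234
tin circle 423.081298828125 -192.7127685546875 29.088457107543945
car 193 [ 423.4 -191.9   71.1   32.5  -17.7] 0.1194
jig 202 [ 423.8 -190.5  108.6   53.     5.5] 0.0653
dom 248 [ 425.3 -186.   159.6   59.6   16.6] 0.0363
mug [0.65805776 0.22732364 0.00860017]
jar [ 0.63573924 -0.20493217  0.09354656]
```

```bash
cat >> h.py <<'E'
H=.0335
def say(t):
    s=robot.get_state(); print(t,round(s['time_s'],1),np.round(s['position'],4),'gap',round(s['finger_gap']*87,1),'ff',np.round(s['finger_force'],1),'F',np.round(s['wrist_force'],1))
def pick(x,y,a,zb,N,up=.27,h=H):
    R=down(a); robot.reach([x,y,max(up,zb+h+.06)],R)
    hit=robot.line_to([x,y,zb+h],velocity=.12,guard=8); say('at grasp hit=%s'%hit)
    if hit: return
    claw.grab(N); robot.sleep(.2); say('closed')
    robot.line_to([x,y,zb+h+.03],velocity=.06); robot.line_to([x,y,max(up,zb+h+.06)],velocity=.15); say('lifted')
def place(x,y,a,zf,up=.27,h=H):
    R=down(a); robot.reach([x,y,up],R); say('above')
    robot.line_to([x,y,zf+h+.012],velocity=.15)
    print('touch',robot.line_to([x,y,zf+h-.0015],velocity=.03,guard=4)); say('down'); robot.sleep(.2)
def release(up=.27):
    claw.ungrasp(); robot.sleep(.3); p=robot.get_state()['position']; robot.line_to([p[0],p[1],up],velocity=.15); say('free')
E
python3 - <<'E'
from h import *
pick(.4260,-.1930,162.7,.096,15)
E
```

```text
at grasp hit=False 6.1 [ 0.4264 -0.1931  0.1302] gap 86.8 ff 0.0 F [-0.3  0.   0.5]
closed 7.2 [ 0.426  -0.193   0.1295] gap 31.8 ff 15.0 F [-1.2  0.5 -1. ]
lifted 8.7 [ 0.4255 -0.1928  0.2689] gap 31.7 ff 15.0 F [-0.1  0.9 -0.9]
```

```bash
python3 - <<'E'
from h import *
place(.5155,.4396,145.8,.040); release()
c=cap('wrist'); save(c,'w2.png'); W=wcloud(c)
layers(c,W,(.5155,.4396),[('rim',.043,.052),('car',.062,.075)],.08)
c=cap('top'); W=cloud(c); layers(c,W,(.5155,.4396),[('car',.055,.085)],.08)
layers(c,W,(.43,-.2),[('tin',.087,.11),('jig',.057,.074),('dom',.028,.044)],.11)
E
```

```text
above 11.0 [0.5163 0.4385 0.2699] gap 31.9 ff 15.0 F [-0.2  0.2 -0.8]
touch True
down 12.8 [0.5156 0.4396 0.0731] gap 32.2 ff 15.0 F [-0.6 -0.3  4.7]
free 15.9 [0.5151 0.4389 0.2689] gap 86.9 ff 0.0 F [-0.2  0.2 -0.8]
rim 1154 [517.2 436.3 100.   59.2 -34.1] 0.046
car 811 [511.6 440.8  38.3  29.5 -34.4] 0.0697
car 93 [512.4 430.4  59.8  26.8 -12.4] 0.0641
tin 215 [ 4.198e+02 -1.923e+02  5.580e+01  5.310e+01  4.000e-01] 0.0954
jig 240 [ 424.  -190.6  109.3   53.1    5.6] 0.0657
dom 251 [ 425.4 -186.8  159.5   60.4   17.4] 0.0362
```

```bash
python3 - <<'E'
from h import *
c=cap('wrist'); save(c,'w2.png'); W=wcloud(c); L=layers(c,W,(.5155,.4396),[('car',.053,.075)],.08)
robot.reach([.42,.04,.3],down(160))   # look at tin and tin stand
c=cap('wrist'); save(c,'w3.png'); W=wcloud(c)
L=layers(c,W,(.42,.174),[('rim',.0235,.03)],.06); print(cv2.minEnclosingCircle((L['rim']*1000).astype(np.float32)))
L=layers(c,W,(.427,-.192),[('tin',.088,.1)],.1); print(cv2.minEnclosingCircle((L['tin']*1000).astype(np.float32)))
say('')
a,b=[cv2.imread('pics/'+n)[:,:] for n in ('w2.png','w3.png')]; cv2.imwrite('pics/w23.png',cv2.resize(np.hstack([a,b]),(800,300),interpolation=cv2.INTER_AREA))
E
```

```text
car 1503 [515.1 439.   71.9  31.1 -34.7] 0.067
rim 642 [421.  170.4  84.4  84.1 -29.8] 0.0257
((420.7339172363281, 170.83949279785156), 43.12586212158203)
tin 578 [ 409.4 -187.3   57.2   27.9   68.5] 0.0959
((417.719482421875, -190.5264434814453), 28.707443237304688)
 17.6 [0.4204 0.0409 0.3   ] gap 86.8 ff 0.0 F [ 0.2 -0.3 -0.4]
```

View pics/w23.png

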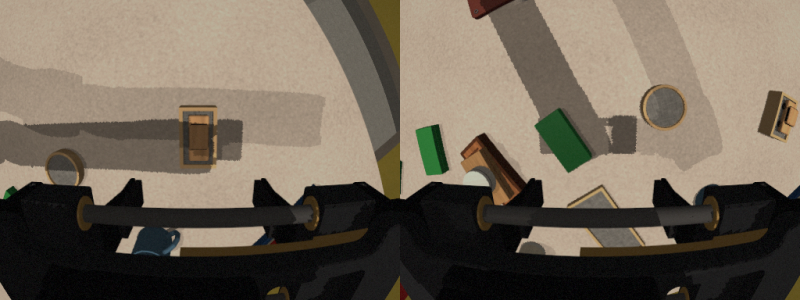

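The left view shows the car inside its stand (198,137), 3 mm off centre. The right view shows the tin on the box at (475,178) and the empty tin stand at (663,106).

```bash
python3 - <<'E'
from h import *
pick(.4225,-.1925,162,.066,20)
if 50<robot.get_state()['finger_gap']*87<66:
    place(.4208,.1715,130,.020); release()
    robot.reach([.42,.06,.33],down(160)); c=cap('wrist'); W=wcloud(c)
    L=layers(c,W,(.42,.171),[('rim',.0235,.03),('tin',.045,.056)],.06)
    for k in L: print(k,cv2.minEnclosingCircle((L[k]*1000).astype(np.float32)))
E
```

```text
at grasp hit=False 20.1 [ 0.423  -0.1926  0.1001] gap 86.8 ff 0.0 F [-0.8 -0.3 -0.2]
closed 21.0 [ 0.4225 -0.1925  0.0995] gap 57.5 ff 20.0 F [-1.1  0.6  0.4]
lifted 22.7 [ 0.422  -0.1924  0.269 ] gap 57.4 ff 20.0 F [-0.2  0.2 -0.7]
above 24.1 [0.4211 0.1704 0.2697] gap 57.2 ff 20.0 F [ 0.  -0.  -0.7]
touch True
down 26.0 [0.4209 0.1714 0.053 ] gap 57.5 ff 20.0 F [-0.8  0.4  1.3]
free 28.9 [0.4202 0.1711 0.2693] gap 87.0 ff 0.0 F [ 0.2  0.  -0.3]
rim 572 [420.5 171.6  84.5  84.2  26.4] 0.0257
tin 1205 [420.9 169.3  57.6  55.4 -54.6] 0.05
rim ((420.84051513671875, 170.8817596435547), 43.2032585144043)
tin ((421.3297424316406, 169.56629943847656), 29.220184326171875)
```

```bash
python3 - <<'E'
from h import *
robot.reach([.40,-.26,.37],down(64)); c=cap('wrist'); save(c,'w4.png'); W=wcloud(c)
layers(c,W,(.43,-.19),[('dom',.030,.042),('jig',.059,.072)],.11)
layers(c,W,(.495,-.449),[('rim',.0115,.018)],.09)
layers(c,W,(.632,-.011),[('rim',.0115,.018)],.11)
for a in (6.3,186.3): print(robot.inverse_kinematics([.427,-.191,.07],down(a)))
for a in (13.8,193.8): print(robot.inverse_kinematics([.495,-.449,.05],down(a)))
say('')
E
```

```text
dom 1250 [ 428.6 -187.3  159.8   60.7   17. ] 0.0362
jig 2669 [ 426.9 -192.4  110.6   54.8    7.2] 0.066
rim 443 [ 496.6 -449.4  138.4   84.6   13.1] 0.0139
rim 250 [574.7 -60.7  91.7  42.7 -22.2] 0.0138
[ 45.29044698  10.46359514 -28.51152863 118.60925705   6.28673571
  52.3402055  -70.37061945]
[ 42.00781006  10.0737967  -24.97202523 118.75795419   5.36142323
  52.21499495 110.38382044]
[ 50.65106646  31.34642034 -16.3598829   91.67749686   9.90585606
  58.40339113 -44.85112347]
[ 55.16763795  32.24094763 -22.51576797  91.41149935  13.77298082
  59.10268289 132.4718114 ]
 31.1 [ 0.4008 -0.2584  0.3699] gap 87.0 ff 0.0 F [ 0.1 -0.2 -0.3]
```

View pics/w4.png

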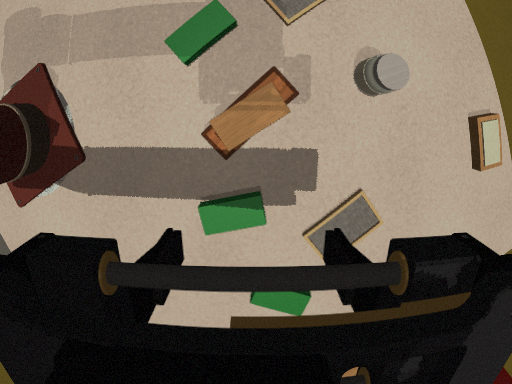

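The picture shows the brown jigsaw box at px (250,115) on the domino box, and the empty jigsaw tray at (342,222).

```bash
python3 - <<'E'
from h import *
pick(.427,-.192,6.9,.036,25)
if 48<robot.get_state()['finger_gap']*87<60:
    place(.4962,-.4493,13.4,.008); release()
    robot.reach([.43,-.29,.37],down(64)); c=cap('wrist'); save(c,'w5.png'); W=wcloud(c)
    layers(c,W,(.43,-.19),[('dom',.030,.042)],.11)
    layers(c,W,(.496,-.449),[('rim',.0115,.018),('jig',.030,.046)],.09); say('')
E
```

```text
at grasp hit=False 33.9 [ 0.4274 -0.1922  0.07  ] gap 87.0 ff 0.0 F [ 0.3  0.3 -0.2]
closed 34.8 [ 0.427  -0.192   0.0695] gap 53.9 ff 25.0 F [-0.  -0.1  1. ]
lifted 36.7 [ 0.4266 -0.1918  0.2691] gap 53.7 ff 25.0 F [ 0.5 -1.  -1.8]
above 37.8 [ 0.4969 -0.4475  0.2702] gap 53.9 ff 25.0 F [ 0.6  1.5 -0.9]
touch True
down 39.8 [ 0.4962 -0.4494  0.0413] gap 53.7 ff 25.0 F [-0.   0.2  3.9]
free 42.8 [ 0.4954 -0.4487  0.2689] gap 87.3 ff 0.0 F [-0.2  0.8 -0.1]
dom 3727 [ 428.6 -187.3  159.8   61.4   17.1] 0.0364
rim 471 [ 496.6 -449.9  139.3   83.9   13.9] 0.014
jig 1642 [ 496.2 -449.7  110.7   55.2   13.5] 0.038
 43.7 [ 0.4297 -0.2913  0.3689] gap 87.6 ff 0.0 F [ 0.6 -0.3 -0.3]
```

```bash
python3 - <<'E'
from h import *
robot.reach([.50,-.06,.36],down(64)); c=cap('wrist'); save(c,'w6.png'); W=wcloud(c)
r=rect(layers(c,W,(.632,-.011),[('rim',.0115,.018)],.12)['rim'])
pick(.4286,-.1873,17.1,.0,35)
print(robot.inverse_kinematics([.632,-.011,.27],down(13.6)),robot.inverse_kinematics([.632,-.011,.042],down(13.6)))
E
```

```text
rim 1107 [633.1 -12.7 188.9  89.2  13.5] 0.014
at grasp hit=False 47.5 [ 0.4289 -0.1875  0.034 ] gap 87.0 ff 0.0 F [ 0.8  0.2 -0.8]
closed 48.3 [ 0.4286 -0.1873  0.0335] gap 59.4 ff 35.0 F [-0.1 -0.9  0.7]
lifted 50.5 [ 0.4282 -0.1872  0.2692] gap 59.9 ff 35.0 F [-0.6 -0.2 -3. ]
[ 34.02144502  23.59647728 -49.78106081  82.67173191  17.97931097
  81.9826535  -92.2696117 ] [ 29.7908471   34.40876716 -43.29003828  96.44985438  26.60533893
  59.90722569 -98.56113104]
```

View pics/w6.png

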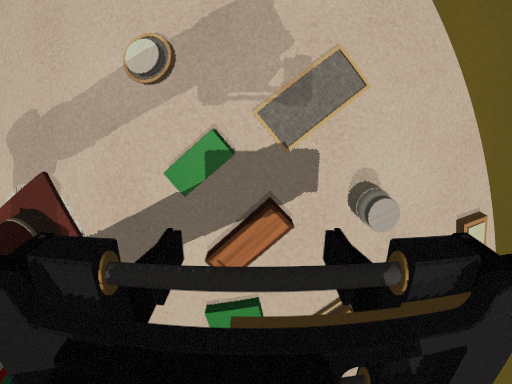

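The picture, taken before the domino box was lifted, shows the tin in its round stand (148,58) and the empty domino tray (312,97). The jar at (378,208) is well clear.

```bash
python3 - <<'E'
from h import *
place(.6330,-.0122,13.5,.008); release()
robot.reach([.50,-.06,.36],down(64)); c=cap('wrist'); save(c,'w7.png'); W=wcloud(c)
layers(c,W,(.632,-.011),[('rim',.0115,.018),('dom',.036,.052)],.12)
c=cap('scene'); save(c,'s7.png')
c=cap('top'); W=cloud(c); layers(c,W,(.633,-.012),[('dom',.036,.052)],.11); layers(c,W,(.496,-.449),[('jig',.03,.046)],.09); layers(c,W,(.42,.171),[('tin',.042,.058)],.06); layers(c,W,(.516,.438),[('car',.052,.085)],.08)
say('')
E
```

```text
above 51.5 [ 0.6325 -0.0136  0.2696] gap 59.8 ff 35.0 F [-0.9 -0.1 -3.2]
touch True
down 53.6 [ 0.633  -0.0123  0.0414] gap 59.8 ff 35.0 F [-1.  -0.4  4.6]
free 56.5 [ 0.632  -0.0125  0.2691] gap 86.7 ff 0.0 F [-0.6  1.   1.1]
rim 984 [632.9 -12.6 188.8  89.3  13.2] 0.014
dom 3849 [632.9 -13.  160.8  60.7  13.4] 0.0443
dom 199 [652.4  12.3 109.8  36.9   1.7] 0.0438
jig 440 [ 493.2 -449.2  109.2   55.3   13.3] 0.0372
tin 197 [418.2 168.7  54.4  50.5 -88.1] 0.0506
car 191 [512.8 439.4  71.5  34.4 -34.4] 0.0643
 57.7 [ 0.5002 -0.0598  0.3596] gap 86.7 ff 0.0 F [-0.9 -0.1  0.1]
```

View pics/s7.png

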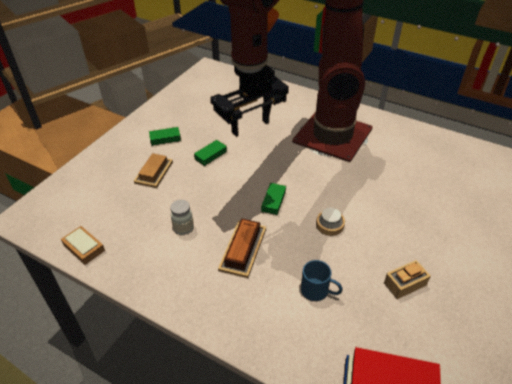

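The scene picture shows all four in their places: domino box (243,244), jigsaw box (154,168), tin (331,218) and car (410,272). The mug (317,280) and jar (181,217) have not moved.

```bash
python3 -c "
from h import *
print(job_done())"
```

```text
the job is handed in; nothing more can be done
None
```

I handed the job in at about 58 s on the robot clock (limit 118 s): car, tin, jigsaw box and domino box each lie flat in their own places, at most about 3 mm off centre by the wrist camera, and the mug and jar look unmoved; the judge's result was not shown to me.

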